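# Switch on the gas unit with its key

## Robot

A 6-joint arm with a two-finger parallel gripper is mounted at the origin on the work surface. World frame = base frame: x ahead of the robot, y to its left, z up, the work surface at z = 0. Lengths are in m, angles in degrees, forces in N, time in s.
With the tool pointing down it reaches from about 0.4 to 0.825 m from the base axis. Payload 7 kg.
Tool frame: the origin (TCP) lies on the mounting face of the last link; the fingertips stand 178 mm ahead of it and the grasp point (between the pads) lies 159 mm ahead of it; z points along the fingers, y is the direction in which the jaws open and shut (so a half turn about z gives the same grasp; the last joint's range is limited). The gripper opens to 88 mm and grips with 3 to 60 N. Pads are 19 mm wide; open, the fingers measure 130 mm over their backs; the gripper's body (78 mm by 193 mm) begins 47 mm behind the grasp point.
Start: joints at [-50.988, 20.546, 0.682, 0, -70.136, -16.507], TCP at [0.258, -0.624, 0.405] pointing down, gripper open.
Joint ranges: [-176.03, 176.03], [-82.01, 121.73], [-58.28, 71.71], [-173.87, 95.51], [-174.79, -0.11], [-173.66, 173.66]. Speed limits (degrees/s): [136.94, 136.94, 172.46, 180, 180, 180].

## Interface

Orientations are given as [roll, pitch, yaw] about the fixed x, y, z axes, in that order (R = Rz(yaw) Ry(pitch) Rx(roll)).
In Python, from plant import r gives the robot as it stands. The module is installed in compiled form; this text tells all that it offers.
- The arm moves only by the tool carry_out, never from a script. Its argument "plan" is a list of rows, each a list of 3 entries, a list of its own where there are three numbers: the shift along the tool's x, y, z in m, then the turn, a rotation vector about the tool's x, y, z in degrees, then the closure in counts, from 0 (fully open) to 255 (shut). In form: [[[x, y, z], [ax, ay, az], hand], ...]. A call has 1 to 12 rows; each row shifts and turns the commanded pose from where the row before left it, along the tool's axes as they then stand; what a row does not reach is not made up. A row lasts 1/12 s, in which the tool goes at most 41.7 mm and 7.16 degrees, less where a joint would pass 70% of its speed; a pose out of reach is approached as far as the arm can. A call is refused whole if a number of a shift passes 0.0417 or a number of a turn 7.16, either way. A call with a gripper value outside its range is refused whole. The fingers move at their own pace and stop on an object; "grip_force" is the grip in N (left out, the last holds). Time passes only in rows, so rows that do not move let the fingers close. It gives the time, the measured TCP pose, the force and the opening at its end, in the units of the state.
- r.get_state(): the state, without advancing time (a new reading comes with each control period).
- r.capture(name): name is "scene" or "side" or "wrist"; returns the picture (384x512x3 uint8, red, green, blue); there is no depth.
- r.get_calibration(name): a dict with "K" (3x3 intrinsics, pixels), "D" ([k1, k2, p1, p2, k3] as OpenCV has them; the pictures are not rectified), "rvec" (rotation vector, rad) and "tvec" (3), from world to camera coordinates, as OpenCV has them. Camera axes: x right, y down, z forward; pixel columns grow to the right and rows downward; lengths in m; the calibration is good to about 2 mm. A picture is of the moment at which its call begins: read the wrist's pose just before it. get_calibration takes no time and is no camera call; for the wrist camera it gives the pose at the moment of the call.
- r.close_job(): hands the job in, once; it reports no verdict.
The state is a dict: "time_s": time; "joints": joint angles; "qd": joint speeds; "joint_torque": joint torques, N m; "tcp_pos": TCP position; "eef_rot": TCP orientation; "contact_force": force on the tool from outside, world axes, zero at the start; "moment": the same for the moment, N m; "gripper_width": finger opening in m.
Only numpy, scipy, OpenCV 4.12 (cv2) and the standard library are available. Lean on these libraries where they do the work, as an engineer would, in place of code of your own. Each camera call takes 0.05 s, during which the arm holds its last target. There are 200 camera calls.

## Task

Switch on the gas control unit: take the key with the round head out of the key block, push it fully home in the lock on top of the unit, and only then turn it clockwise, seen from above, as far as its stop. Leave the key standing in the lock and let go of it. Leave the T-headed key in the block and do not disturb the mouse, the flask or the brown bottle.

Things in the scene. Friction and masses are not known exactly. Their poses are not given: they have to be found in the camera images.
- gas_unit: Gas control unit: low white box, 160 (x) x 200 (y) x 65 (z) mm, fixed; on top a round brass lock in a steel ring, a dark display and three small white lamps. Origin: centre of its underside, z up. Lock axis upright at x = -25, y = 0 mm; ring radius 17 (inside) to 31 mm, its top at z = 70.5 mm. Unit and key block may change sides.
- lock_mouth (a point): Centre of the brass lock face (radius 17 mm, 67.5 mm above the bench, 3 mm below the ring's top), at the mouth of its slot. Turns with the lock: x runs along the slot's long side, z up. The upright slot is 18.5 (x) x 10.5 (y) x 43 mm deep; the key fits either way round.
- lock (a joint): Turn of the brass lock barrel in rad, growing clockwise seen from above: 0 to 1.35 (stop, on). It starts between 0 and 0.25 and stays where it is left.
- key_block: Grey block, 60 (x) x 170 (y) x 50 (z) mm, fixed to the bench, with two upright slots (13 x 21 mm, 45 mm deep) at y = -45 and +45 mm, each with a key standing in it, blade down. Origin at the centre of its underside. Which key stands in which slot varies.
- round_key: The key to use, 104 mm, 90 g. Steel head: upright disc, diameter 48, thickness 12 mm, centre at z = 80; steel neck 16 x 10, shoulder 24 (x) x 14 (y) at z = 40 to 52; steel blade 16 (x) x 8 (y) x 40 mm, last 8 mm tapered. Origin at the blade tip's middle, z up to the head, x along disc and blade width, y through the thickness (grip the head across y). In the block its tip is 10 mm above the bench.
- round_key_shoulder (a point): Middle of the underside of the round-headed key's shoulder, 40 mm above its tip; rests on the lock face when the key is fully home. Axes as the key's.
- t_key: The other key, to be left alone: same length, with a steel T-shaped crossbar head 64 (x) x 12 (y) x 16 mm, top at z = 100 mm, and a narrower blade 9 x 8 mm. Origin at the middle of the blade's tip.
- mouse: Grey computer mouse, 105 x 60 x 33 mm, loose on the bench between the unit and the block. Origin under its centre.
- flask: Clear glass volumetric flask, 150 mm high, 76 mm wide at the base, loose. Origin under its centre.
- reagent: Brown glass bottle, 130 mm high, 66 mm wide, loose. Origin under its centre.
Things that resemble listed ones, but are neither listed nor needed, are in the scene too. Leave any turquoise or yellow look-alike of the round_key alone.

How it is judged (in metres and radians):
On the way, in this order (a step that is already met when the one before it is completed fails the run):
1. The round-headed key is lifted out of the block (height (world z) of round_key above 0.06 m), for 0.1 s.
2. The key is fully home in the lock, which is not yet turned past 0.6 rad (horizontal distance between round_key_shoulder and lock_mouth below 0.005 m and z of round_key_shoulder in the frame of lock_mouth below 0.005 m and angle between the z axis of round_key and the z axis of lock_mouth, either way round below 0.1 rad and value of joint lock below 0.6 rad), for 0.1 s.
3. The lock is turned clockwise to its stop with the key home in it (horizontal distance between round_key_shoulder and lock_mouth below 0.005 m and z of round_key_shoulder in the frame of lock_mouth below 0.005 m and angle between the z axis of round_key and the z axis of lock_mouth, either way round below 0.1 rad and value of joint lock above 1.15 rad), for 0.2 s.
At the end, for the whole second after the job is handed in: The round-headed key stands at rest in the lock, fully home (shoulder within 5 mm of the lock face and 5 mm of its centre, key within 0.1 rad of upright), the lock is turned to its stop (more than 1.15 of 1.35 rad), and the T-headed key is still in its slot (moved less than 20 mm) (all of step 3 and linear speed of round_key below 0.02 m/s and distance of t_key from where it was at the start of the episode below 0.02 m); the robot touches nothing.
It fails at once if The T-headed key is disturbed (moved more than 20 mm) (distance of t_key from where it was at the start of the episode above 0.02 m).
It fails at once if The mouse is pushed away (moved more than 30 mm) (distance of mouse from where it was at the start of the episode above 0.03 m).
It fails at once if The glass flask is pushed away (moved more than 30 mm) (distance of flask from where it was at the start of the episode above 0.03 m).
It fails at once if The brown bottle is pushed away (moved more than 30 mm) (distance of reagent from where it was at the start of the episode above 0.03 m).
It also fails if it takes over 46 s, if anything falls off the work surface, if the arm or the gripper's body presses on something with over 40 N, if the wrist force passes 120 N, or if a joint passes its speed limit or range.

## Working session

There is one attempt and no reset: what is moved stays moved. The work goes in short steps, Python scripts to look and compute and a tool call to move; the robot and the scene stay as the last step left them, time stands still between calls to the robot, and variables do not carry over. Pictures are saved under pics/ and viewed, about 8 in all and at most 12, crops included, and the job is handed in when it is done.

Besides the shell and the picture viewer there is one more tool, called after ">>>" as name([rows], argument=value, ...), one row to a line, values as JSON. carry_out: Moves the arm, as the interface text tells. Its arguments: {"type":"object","properties":{"plan":{"type":"array","items":{"type":"array"}},"grip_force":{"type":"number"}},"required":["plan"]}

```bash
mkdir -p pics
python3 - <<'E'
from plant import r
import cv2,numpy as np
print(r.get_state())
for n in ("scene","side","wrist"):
    im=r.capture(n); cv2.imwrite(f"pics/{n}0.png",im[:,:,::-1])
    c=r.get_calibration(n); print(n,c)
a=cv2.imread("pics/scene0.png");b=cv2.imread("pics/side0.png")
cv2.imwrite("pics/a0.png",cv2.resize(a,(800,600),interpolation=cv2.INTER_CUBIC))
cv2.imwrite("pics/b0.png",cv2.resize(b,(800,600),interpolation=cv2.INTER_CUBIC))
E
```

```text
{'time_s': 0.0, 'joints': array([-5.09876436e+01,  2.05903618e+01,  6.34417419e-01, -1.82987336e-02,
       -7.01378843e+01, -1.65065339e+01]), 'qd': array([ 0.04398513, -0.05119845, -0.08324738,  0.11776883,  0.04921181,
        0.06191492]), 'joint_torque': array([-5.29430527e-04, -5.82710767e+01,  2.93052489e+01,  6.99719936e+00,
        6.86201442e-03, -1.89696289e-04]), 'tcp_pos': array([ 0.25828738, -0.6234144 ,  0.40374519]), 'eef_rot': array([ 1.79905150e+02, -1.01681661e-02, -1.57500400e+02]), 'contact_force': array([-0.68783732, -0.29819556,  0.75329221]), 'moment': array([-0.05417945, -0.01595643, -0.03910308]), 'gripper_width': 0.08772808463903808}
scene {'K': array([[365.40650559,   0.        , 255.7890087 ],
       [  0.        , 365.40650559, 188.75059275],
       [  0.        ,   0.        ,   1.        ]]), 'D': array([0.02196774, 0.        , 0.        , 0.        , 0.        ]), 'rvec': array([ 2.187113  ,  1.35348661, -0.43488476]), 'tvec': array([-0.23844795, -0.38603577,  1.17315714])}
side {'K': array([[373.49158797,   0.        , 264.13376336],
       [  0.        , 373.49158797, 192.30160566],
       [  0.        ,   0.        ,   1.        ]]), 'D': array([-0.06706541,  0.        ,  0.        ,  0.        ,  0.        ]), 'rvec': array([ 2.05898032, -0.54618002,  0.27381081]), 'tvec': array([-0.51068725,  0.20029678,  0.6211401 ])}
wrist {'K': array([[343.52999362,   0.        , 256.52019071],
       [  0.        , 343.52999362, 186.53849897],
       [  0.        ,   0.        ,   1.        ]]), 'D': array([-0.10570366,  0.        ,  0.        ,  0.        ,  0.        ]), 'rvec': array([-1.6620037 , -2.48701581, -0.30881489]), 'tvec': array([ 0.6733323 , -0.03157295,  0.38875007])}
```

View pics/a0.png

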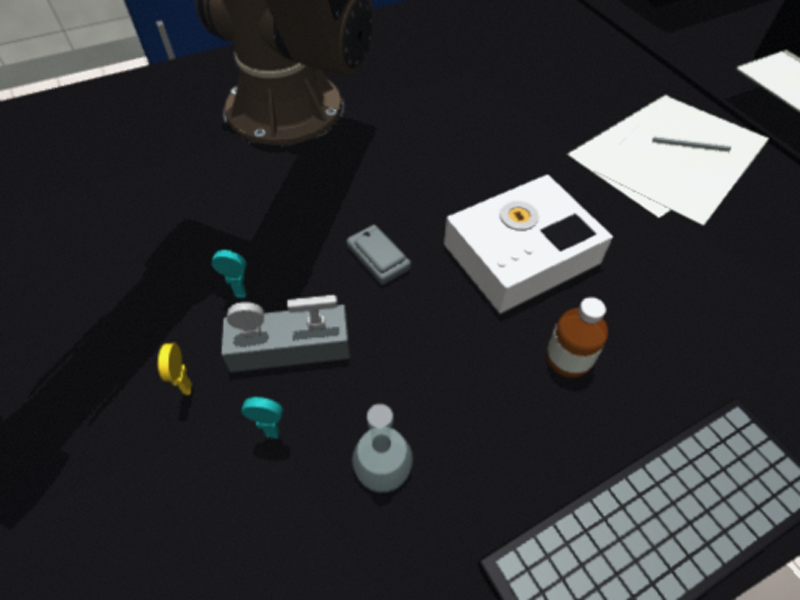

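View pics/b0.png

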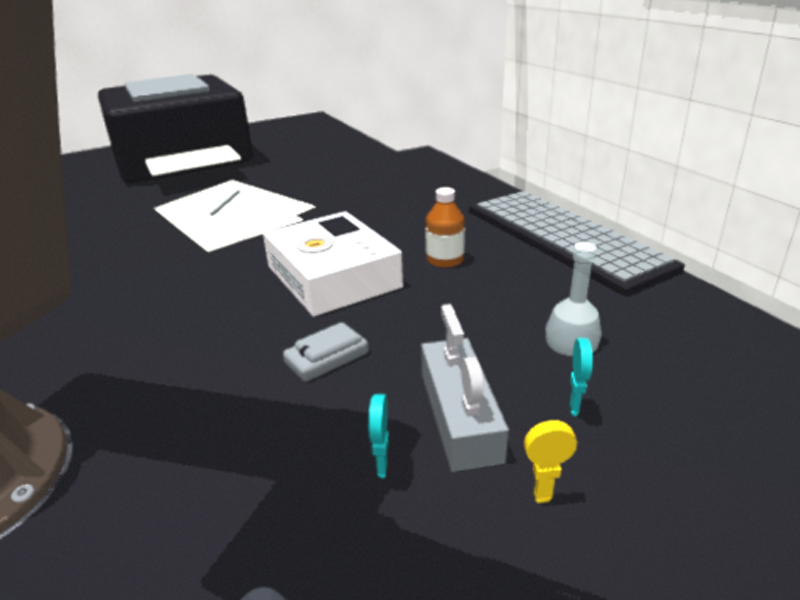

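The key block carries two steel keys: a disc head at a0 (245,318) and a T bar at (313,303). Look-alikes are turquoise at (230,265) and (263,412) and yellow at (172,365). The lock is at (519,215). I'll triangulate these next.

```bash
cat > h.py <<'E'
import cv2,numpy as np
from plant import r
def ray(c,px):
    u=cv2.undistortPoints(np.array(px,float).reshape(-1,1,2),c["K"],c["D"]).reshape(-1,2)
    R=cv2.Rodrigues(c["rvec"])[0]; d=np.c_[u,np.ones(len(u))]@R
    return -R.T@np.ravel(c["tvec"]),d
def plane(c,px,z):
    o,d=ray(c,px); return o+d*((z-o[2])/d[:,2])[:,None]
def tri(c1,p1,c2,p2):
    o1,d1=ray(c1,p1);o2,d2=ray(c2,p2);out=[]
    for a,b in zip(d1,d2):
        s=np.linalg.lstsq(np.c_[a,-b],o2-o1,rcond=None)[0]
        A,B=o1+s[0]*a,o2+s[1]*b; out.append(np.r_[(A+B)/2,np.linalg.norm(A-B)])
    return np.array(out)
def project(c,P): return cv2.projectPoints(np.array(P,float).reshape(-1,3),c["rvec"],c["tvec"],c["K"],c["D"])[0].reshape(-1,2)
E
python3 - <<'E'
from h import *
np.set_printoptions(precision=4,suppress=True)
S=r.get_calibration("scene");D=r.get_calibration("side")
def masks(f):
    im=cv2.imread(f);h=cv2.cvtColor(im,cv2.COLOR_BGR2HSV);return im,h
def blobs(m,n,mina=15):
    k,l,s,c=cv2.connectedComponentsWithStats(m.astype(np.uint8))
    for i in range(1,k):
        if s[i,4]>mina: print(n,s[i],c[i])
k=0.64
sc=np.array([[245,317],[313,303],[519,215],[230,265],[263,412],[172,365]])*k
sd=np.array([[472,382],[453,328],[315,243],[378,416],[582,362],[551,444]])*k
print(tri(S,sc,D,sd))
for f in("scene0","side0"):
    im,h=masks(f"pics/{f}.png")
    o=(h[...,0]>10)&(h[...,0]<25)&(h[...,1]>120)&(h[...,2]>150); blobs(o,f+" orange")
    w=((h[...,1]<40)&(h[...,2]>205)); 
    if f=="scene0":
        w[:, :270]=0; w[:100]=0; w[215:]=0; w[:,400:]=0
        cs=max(cv2.findContours(w.astype(np.uint8),0,2)[0],key=cv2.contourArea)
        p=cv2.approxPolyDP(cv2.convexHull(cs),4,True).reshape(-1,2); print(p); print(plane(S,p,.065))
print("block top",plane(S,np.array([[222,330],[346,308],[349,348],[226,358]])*k,.05))
print("mouse",plane(S,np.array([[378,254]])*k,.02),"flask",plane(S,np.array([[382,460]])*k,.03),"reagent",plane(S,np.array([[577,345]])*k,.05))
a=cv2.imread("pics/scene0.png")[165:255,100:240]; cv2.imwrite("pics/crop.png",cv2.resize(a,None,fx=5,fy=5,interpolation=cv2.INTER_CUBIC))
E
```

```text
[[ 0.5298 -0.2302  0.0867  0.0013]
 [ 0.5583 -0.1439  0.0972  0.0059]
 [ 0.5212  0.2163  0.0679  0.0003]
 [ 0.4252 -0.2205  0.0784  0.0023]
 [ 0.6651 -0.2529  0.0748  0.0015]
 [ 0.5508 -0.3353  0.0755  0.0001]]
scene0 orange [326 133  13   9  69] [332.1014 136.8696]
[[350 112]
 [391 151]
 [324 183]
 [287 138]]
[[0.4622 0.3116 0.065 ]
 [0.619  0.3202 0.065 ]
 [0.6287 0.1238 0.065 ]
 [0.4702 0.1177 0.065 ]]
side0 orange [273 130  23  15 259] [283.888  137.5174]
block top [[ 0.5089 -0.2644  0.05  ]
 [ 0.5515 -0.0953  0.05  ]
 [ 0.6142 -0.118   0.05  ]
 [ 0.5548 -0.2722  0.05  ]]
mouse [[ 0.4575 -0.0011  0.02  ]] flask [[ 0.7683 -0.1421  0.03  ]] reagent [[0.7488 0.1636 0.05  ]]
```

View pics/crop.png

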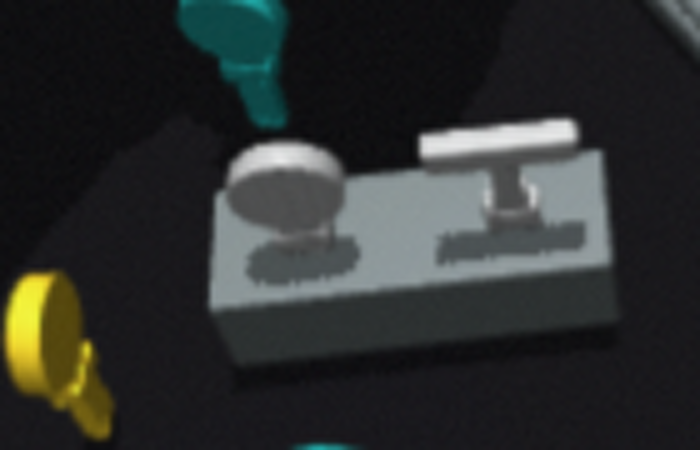

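The crop confirms the target: the steel disc head in the left slot, crop (286,187). The T bar is at (500,140), and the coloured keys stand loose on the bench outside the block. Head separation measures 90.8 mm against 90 expected. Moving above the key now.

>>> carry_out([
  [[-0.0335,0.0216,0],[0,0,0],0],
  [[-0.0335,0.0216,0],[0,0,0],0],
  [[-0.0335,0.0216,0],[0,0,0],0],
  [[-0.0335,0.0216,0],[0,0,0],0],
  [[-0.0335,0.0216,0],[0,0,0],0],
  [[-0.0335,0.0216,0],[0,0,0],0],
  [[-0.0335,0.0216,0],[0,0,0],0],
  [[-0.0335,0.0216,0],[0,0,0],0],
  [[-0.0335,0.0216,0],[0,0,0],0],
  [[-0.0335,0.0216,0],[0,0,0],0],
  [[-0.0335,0.0216,0],[0,0,0],0],
  [[-0.0335,0.0216,0],[0,0,0],0],
])

```text
time_s: 1.15
tcp_pos: [0.5312, -0.2283, 0.4047]
eef_rot: [180.0, 0.0, -157.5]
contact_force: [1.3, -0.4, 0.6]
gripper_width: 0.0876
```

>>> carry_out([
  [[0,0,0],[0,0,-7],85],
  [[0,0,0],[0,0,-7],85],
  [[0,0,0],[0,0,-7],85],
  [[0,0,0],[0,0,-7],85],
  [[0,0,0],[0,0,-7],85],
  [[0,0,0],[0,0,-7],85],
  [[0,0,0],[0,0,-7],85],
  [[0,0,0],[0,0,0],85],
  [[0,0,0],[0,0,0],85],
])

```text
time_s: 1.9
tcp_pos: [0.5304, -0.2302, 0.4045]
eef_rot: [180.0, -0.0, -108.7]
contact_force: [-0.8, 0.4, 0.8]
gripper_width: 0.0586
```

Run:
```python
from h import *
np.set_printoptions(precision=4,suppress=True)
s=r.get_state();print(s["tcp_pos"],s["eef_rot"],s["joints"],s["gripper_width"])
c=r.get_calibration("wrist");im=r.capture("wrist")
R=cv2.Rodrigues(c["rvec"])[0];o=-R.T@c["tvec"];print("cam",o,"axis",R[2])
print(project(c,[[.53,-.23,.09],[.558,-.144,.1]]))
cv2.imwrite("pics/w1.png",im[:,:,::-1]);cv2.imwrite("pics/w1b.png",cv2.resize(im[:,:,::-1],(800,600),interpolation=cv2.INTER_CUBIC))
```

```text
[ 0.5304 -0.2302  0.4045] [ 179.9779   -0.0007 -108.717 ] [ -4.09    11.5077 -11.8599  -0.0054 -66.6539 -14.6249] 0.058560561868006525
cam [ 0.5104 -0.2908  0.3838] axis [ 0.0773  0.2314 -0.9698]
[[257.2352 175.366 ]
 [258.3786 274.1563]]
```

View pics/w1b.png

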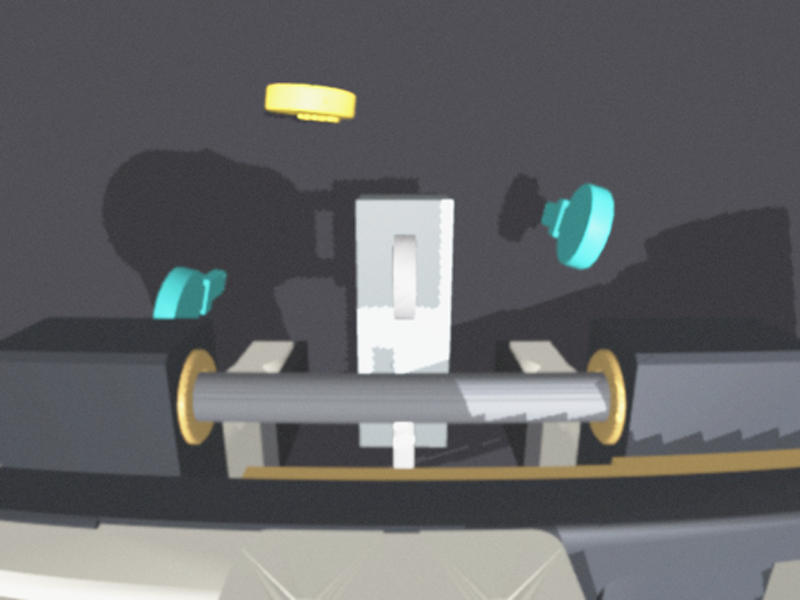

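The wrist view shows the disc edge-on at w1b (403,276), within about 1.5 px of the prediction. The block is aligned with the image axes, and the fingers straddle the key without reaching the turquoise ones. Descending to grip.

>>> carry_out([
  [[-0.001,0,0.03],[0,0,0],85],
  [[0,0,0.03],[0,0,0],85],
  [[0,0,0.03],[0,0,0],85],
  [[0,0,0.025],[0,0,0],85],
  [[0,0,0.02],[0,0,0],85],
  [[0,0,0.015],[0,0,0],85],
  [[0,0,0.0055],[0,0,0],85],
  [[0,0,0],[0,0,0],85],
  [[0,0,0],[0,0,0],255],
  [[0,0,0],[0,0,0],255],
  [[0,0,0],[0,0,0],255],
  [[0,0,0],[0,0,0],255],
], grip_force=50)

```text
time_s: 2.95
tcp_pos: [0.5311, -0.2293, 0.2502]
eef_rot: [-179.9, 0.0, -108.5]
contact_force: [0.3, -0.2, 0.3]
gripper_width: 0.037
```

>>> carry_out([
  [[0,0,0],[0,0,0],255],
  [[0,0,0],[0,0,0],255],
  [[0,0,0],[0,0,0],255],
  [[0,0,0],[0,0,0],255],
])

```text
time_s: 3.28
tcp_pos: [0.5308, -0.2293, 0.2493]
eef_rot: [180.0, 0.0, -108.5]
contact_force: [-0.4, -0.6, 2.2]
gripper_width: 0.0116
```

>>> carry_out([
  [[0,0,-0.02],[0,0,0],255],
  [[0,0,-0.03],[0,0,0],255],
  [[0,0,-0.035],[0,0,0],255],
  [[0,0,-0.035],[0,0,0],255],
  [[0,0,-0.02],[0,0,0],255],
  [[0,0,0],[0,0,0],255],
  [[-0.02,0.006,0],[0,0,0],255],
  [[-0.03,0.009,0],[0,0,0],255],
  [[-0.035,0.0108,0],[0,0,0],255],
  [[-0.035,0.0108,0],[0,0,0],255],
  [[-0.035,0.0108,0],[0,0,0],255],
  [[-0.035,0.0108,0],[0,0,0],255],
])

```text
time_s: 4.28
tcp_pos: [0.5353, -0.0291, 0.3884]
eef_rot: [179.9, -0.0, -108.5]
contact_force: [0.8, 0.2, -1.1]
gripper_width: 0.0113
```

>>> carry_out([
  [[-0.035,0.0108,0],[0,0,0],255],
  [[-0.035,0.0108,0],[0,0,0],255],
  [[-0.035,0.0108,0],[0,0,0],255],
  [[-0.035,0.0108,0],[0,0,0],255],
  [[-0.035,0.0108,0],[0,0,0],255],
  [[-0.035,0.0108,0],[0,0,0],255],
  [[-0.035,0.0108,0],[0,0,0],255],
  [[-0.03,0.009,0],[0,0,0],255],
  [[-0.022,0.008,0],[0,0,0],255],
  [[0,0,0],[0,0,0],255],
  [[0,0,0],[0,0,0],255],
])

```text
time_s: 5.2
tcp_pos: [0.5419, 0.2817, 0.3876]
eef_rot: [179.9, -0.1, -108.4]
contact_force: [-0.4, -0.1, -1.4]
gripper_width: 0.0119
```

Run:
```python
from h import *
np.set_printoptions(precision=4,suppress=True)
s=r.get_state();print(s["tcp_pos"],s["eef_rot"],s["gripper_width"],s["contact_force"])
c=r.get_calibration("wrist");im=r.capture("wrist")
p=project(c,[[.5212,.2163,.0675]])[0];print(p)
cv2.imwrite("pics/w2.png",im[:,:,::-1])
cv2.imwrite("pics/w2b.png",cv2.resize(im[:,:,::-1],(800,600),interpolation=cv2.INTER_CUBIC))
```

```text
[0.5419 0.2817 0.3876] [ 179.9236   -0.1018 -108.3906] 0.011914245392948105 [-0.4052 -0.1248 -1.3599]
[255.1554  95.6441]
```

View pics/w2b.png

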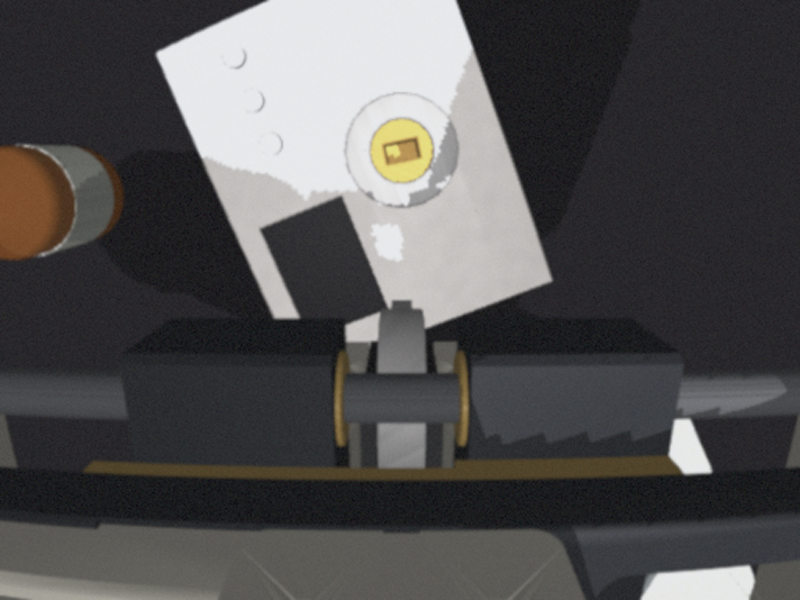

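The lock is clear at w2b (402,150), with the slot's long side roughly horizontal in the image. The key hangs upright between the fingers, tip at (402,303). Next I measure the lock centre, the slot angle and the blade.

Run:
```python
from h import *
np.set_printoptions(precision=4,suppress=True)
c=r.get_calibration("wrist");s=r.get_state()
im=cv2.imread("pics/w2.png");h=cv2.cvtColor(im,cv2.COLOR_BGR2HSV)
m=((h[...,1]>90)&(h[...,0]>8)&(h[...,0]<40)).astype(np.uint8);m[:55]=0;m[135:]=0;m[:,:215]=0;m[:,300:]=0
cs=max(cv2.findContours(m,0,2)[0],key=cv2.contourArea)
P=plane(c,cs.reshape(-1,2),.0675)[:,:2]
(x,y),rad=cv2.minEnclosingCircle((P*1000).astype(np.float32));print("lock",x,y,"rad",rad,P.mean(0))
f=np.zeros_like(m);cv2.drawContours(f,[cs],-1,1,-1); f=cv2.erode(f,np.ones((5,5),np.uint8))
big=cv2.resize(im,None,fx=4,fy=4,interpolation=cv2.INTER_CUBIC);fb=cv2.resize(f,None,fx=4,fy=4,interpolation=0)
v=big[...,1].astype(int); inside=v[fb>0]; med=np.percentile(inside,75); print("face G",med)
d=((fb>0)&(v<med*.88)).astype(np.uint8)
cd=max(cv2.findContours(d,0,2)[0],key=cv2.contourArea).reshape(-1,2)
q=plane(c,(cd+.5)/4-.5,.0675)[:,:2]*1000
(rc,sz,a)=cv2.minAreaRect(q.astype(np.float32));print("slot",rc,sz,a)
# ring check / unit edges
bl=plane(c,np.array([[157,51],[551,282],[457,0]])*.64,.065);print("unit edges",bl[:,:2])
yaw=np.deg2rad(s["eef_rot"][2]);print("toolx",np.cos(yaw),np.sin(yaw))
g=s["tcp_pos"];print("proj of tip if centred",project(c,[[g[0],g[1],g[2]-.159-.08]])/.64)
# enlarged crops: lock and key
A=cv2.resize(im[65:130,215:300],None,fx=6,fy=6,interpolation=cv2.INTER_CUBIC)
B=cv2.resize(im[180:300,215:300],None,fx=4,fy=4,interpolation=cv2.INTER_CUBIC)
H=max(len(A),len(B));o=np.zeros((H,A.shape[1]+B.shape[1],3),np.uint8);o[:len(A),:A.shape[1]]=A;o[:len(B),A.shape[1]:]=B;
dd=cv2.boundingRect(cd);print("slot px",np.array(dd)/4);cv2.imwrite("pics/c2.png",o)
```

```text
lock 520.1240234375 216.10812377929688 rad 16.674724578857422 [0.52   0.2154]
face G 220.0
slot (520.2138061523438, 216.28854370117188) (12.808282852172852, 20.65727996826172) 83.65757751464844
unit edges [[0.6289 0.1216]
 [0.4606 0.3142]
 [0.4673 0.1509]]
toolx -0.3163602157701673 -0.9486391378589928
proj of tip if centred [[400.9478 312.6492]]
slot px [244.25  87.    26.    19.25]
```

View pics/c2.png

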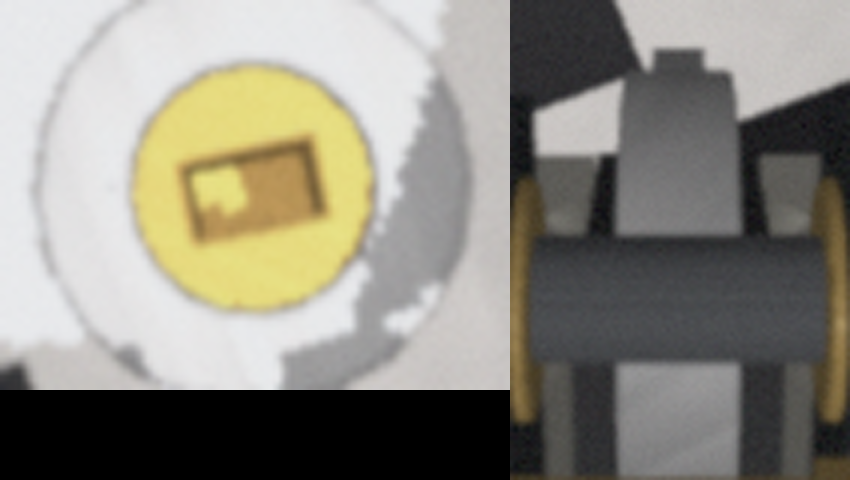

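Slot long side is at about −6.5° in world, centre (0.5201, 0.2162), barrel already about 0.16 rad turned. I'll check how the key sits along tool x from the disc silhouette (row ≈198) and tip (row ≈192) in that same picture.

Run:
```python
from h import *
c=r.get_calibration("wrist");s=r.get_state()
from scipy.spatial.transform import Rotation as Ro
R=Ro.from_euler("xyz",s["eef_rot"],degrees=True).as_matrix()
t=np.linspace(0,2*np.pi,361)
for dx in(-2,0,2):
    P=np.array([[dx+24*np.cos(a),y,159+24*np.sin(a)] for a in t for y in(-6,6)])/1000
    p=project(c,P@R.T+s["tcp_pos"]);T=np.array([[dx+e,0,239] for e in(4,5,6,7,8)])/1000
    print(dx,"disc min row",p[:,1].min(),"tip rows +x edge 4..8",project(c,T@R.T+s["tcp_pos"])[:,1])
im=cv2.cvtColor(cv2.imread("pics/w2.png"),6)
print(im[186:206,257])
```

```text
-2 disc min row 200.29599133640951 tip rows +x edge 4..8 [196.58963243 195.13070228 193.66852817 192.20311616 190.73447245]
0 disc min row 195.9174456275369 tip rows +x edge 4..8 [193.66852817 192.20311616 190.73447245 189.26260343 187.78751566]
2 disc min row 191.50027054945164 tip rows +x edge 4..8 [190.73447245 189.26260343 187.78751566 186.30921588 184.827711  ]
[198 201 202 198 201 185 124  80  78  74  75  71  71  74  74  78  81  84
  84  89]
```

>>> carry_out([
  [[0,0,0],[0,0,-7],255],
  [[0,0,0],[0,0,-7],255],
  [[0,0,0],[0,0,-7],255],
  [[0,0,0],[0,0,-7],255],
  [[0,0,0],[0,0,-7],255],
  [[0,0,0],[0,0,-7],255],
  [[0,0,0],[0,0,-7],255],
  [[0,0,0],[0,0,-7],255],
  [[0,0,0],[0,0,-7],255],
  [[0,0,0],[0,0,-7],255],
  [[0,0,0],[0,0,-7],255],
  [[0,0,0],[0,0,-7],255],
])

```text
time_s: 6.25
tcp_pos: [0.5423, 0.279, 0.3889]
eef_rot: [180.0, 0.0, -24.2]
contact_force: [0.8, -0.0, -1.3]
gripper_width: 0.0115
```

>>> carry_out([
  [[0,0,0],[0,0,-7],255],
  [[0,0,0],[0,0,-7],255],
  [[0,0,0],[0,0,-4],255],
  [[0,0,0],[0,0,0],255],
  [[0,0,0],[0,0,0],255],
])

```text
time_s: 6.67
tcp_pos: [0.5423, 0.2793, 0.389]
eef_rot: [180.0, 0.0, -6.7]
contact_force: [0.5, 0.0, -1.1]
gripper_width: 0.0117
```

>>> carry_out([
  [[-0.005,0.025,0],[0,0,0],255],
  [[-0.005,0.025,0.01],[0,0,0],255],
  [[-0.0039,0.0153,0.02],[0,0,0],255],
  [[0,0,0.02],[0,0,0],255],
  [[0,0,0.02],[0,0,0],255],
  [[0,0,0.006],[0,0,0],255],
  [[0,0,0],[0,0,0],255],
  [[0,0,0],[0,0,0],255],
  [[0,0,0],[0,0,0],255],
])

```text
time_s: 7.42
tcp_pos: [0.5216, 0.2174, 0.3144]
eef_rot: [-179.9, -0.1, -6.5]
contact_force: [1.1, 0.6, -0.5]
gripper_width: 0.0115
```

Run:
```python
from h import *
s=r.get_state();print(s["tcp_pos"],s["eef_rot"],s["contact_force"])
o=[]
for n in("scene","side"):
    im=r.capture(n)[:,:,::-1];cv2.imwrite(f"pics/{n}3.png",im)
    p=project(r.get_calibration(n),[[.5201,.2162,.0675]])[0].astype(int);print(n,p)
    x,y=p;o.append(cv2.resize(im[y-45:y+25,x-40:x+40],(400,350),interpolation=cv2.INTER_CUBIC))
cv2.imwrite("pics/c3.png",np.hstack(o))
```

```text
[0.52163335 0.2174376  0.31438002] [-1.79943270e+02 -8.19685312e-02 -6.51737604e+00] [ 1.1263699   0.59911041 -0.53055162]
scene [331 137]
side [201 155]
```

View pics/c3.png

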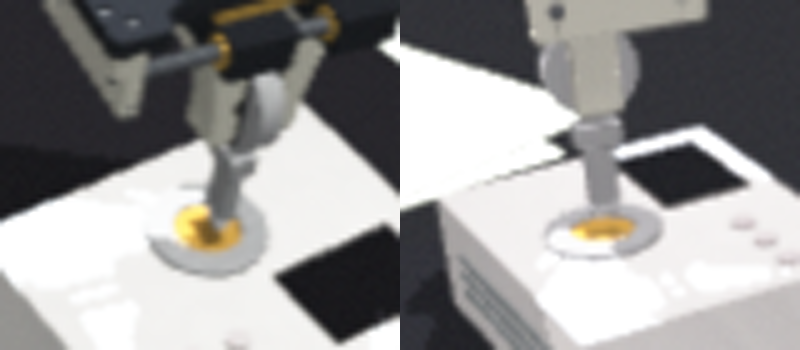

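The side and scene crops show the upright key just above the slot, tip at left crop (220,220) and right crop (602,207). I'll compare the tip pixels against the projection and re-read the pose after settling.

>>> carry_out([
  [[0,0,0],[0,0,0],255],
  [[0,0,0],[0,0,0],255],
])

```text
time_s: 7.68
tcp_pos: [0.5212, 0.2173, 0.3138]
eef_rot: [-180.0, -0.0, -6.5]
contact_force: [-0.6, 0.7, -0.7]
gripper_width: 0.0121
```

Run:
```python
from h import *
P=[]
for i in range(4):
    P.append(r.get_state()["tcp_pos"]); r.capture("side")
P=np.array(P);print(P);g=P.mean(0)
for n,(x,y) in(("scene",(331,137)),("side",(201,155))):
    c=r.get_calibration(n)
    p=project(c,[[g[0]-.0008,g[1]+.0001,g[2]-.239],[.5201,.2162,.0675],[g[0]-.0008,g[1]+.0001,g[2]-.199]])
    print(n,(p-[x-40,y-45])*5+([400,0] if n=="side" else [0,0]))
    im=cv2.imread(f"pics/{n}0.png");h=cv2.cvtColor(im,cv2.COLOR_BGR2HSV)
    m=((h[...,0]>10)&(h[...,0]<25)&(h[...,1]>100)&(h[...,2]>110)).astype(np.uint8);m[:y-15]=0;m[y+15:]=0;m[:,:x-20]=0;m[:,x+20:]=0
    if m.any():
        e=cv2.convexHull(np.argwhere(m)[:,::-1].astype(np.int32));q=plane(c,e.reshape(-1,2),.0675)[:,:2]*1000
        print(n,"face circle",cv2.minEnclosingCircle(q.astype(np.float32)))
```

```text
[[0.5212011  0.21725101 0.3137733 ]
 [0.5211567  0.2171956  0.31361867]
 [0.52111466 0.21715476 0.31349296]
 [0.52110016 0.21713074 0.31337121]]
scene [[208.79115605 217.15829581]
 [204.16837012 227.64617751]
 [223.60914306 157.43704689]]
scene face circle ((518.8609619140625, 217.52394104003906), 15.65846061706543)
side [[599.19835363 215.35545122]
 [601.01059599 228.68742522]
 [590.4640545  143.13590573]]
side face circle ((519.0137329101562, 218.54861450195312), 12.726301193237305)
```

Run:
```python
from h import *
g=np.array([.5210,.2170,.3133]);o=[]
for n in("scene","side"):
    c=r.get_calibration(n);im=r.capture(n)[:,:,::-1];cv2.imwrite(f"pics/{n}4.png",im)
    x,y=project(c,[[.5201,.2162,.0675]])[0].astype(int)
    k=10;A=cv2.resize(im[y-38:y+17,x-20:x+20],None,fx=k,fy=k,interpolation=cv2.INTER_CUBIC)
    key=[g[0]-.0008,g[1]+.0001,g[2]]
    for P,col in(([.5201,.2162,.0675],(255,0,0)),(np.array(key)-[0,0,.239],(0,0,255)),(np.array(key)-[0,0,.199],(0,0,255)),(np.array(key)-[0,0,.159],(0,255,0))):
        q=(project(c,[P])[0]-[x-20,y-38]+.5)*k-.5
        cv2.drawMarker(A,tuple(int(v) for v in q),col,cv2.MARKER_CROSS,20,1)
    o.append(A)
    for d in([.001,0,0],[0,.001,0]): print(n,d,project(c,[np.add([.5201,.2162,.0675],d)])[0]-project(c,[[.5201,.2162,.0675]])[0])
cv2.imwrite("pics/c4.png",np.hstack(o))
```

```text
scene [0.001, 0, 0] [0.22544618 0.26405282]
scene [0, 0.001, 0] [ 0.34069696 -0.13136828]
side [0.001, 0, 0] [ 0.36529305 -0.0902831 ]
side [0, 0.001, 0] [-0.13761211 -0.14387164]
```

View pics/c4.png

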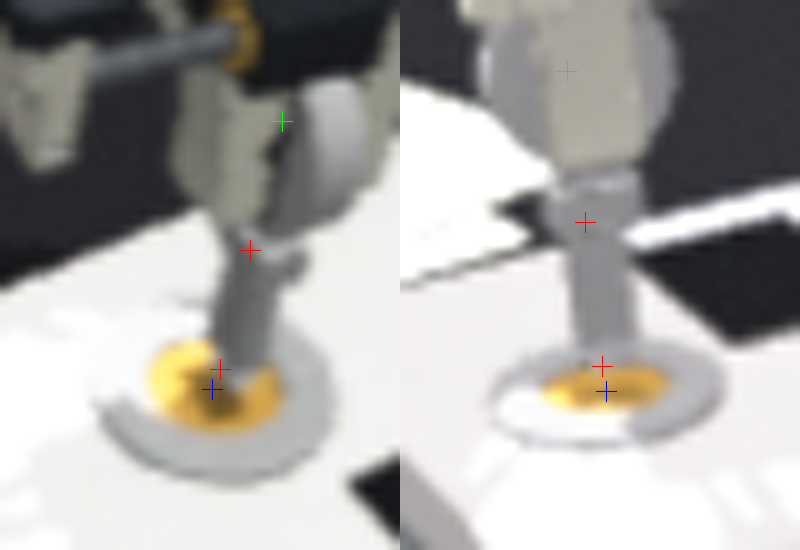

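The tip sits about 1–2 mm off the slot centre in +x and +y in both views. I'll correct by roughly half of that, since the wrist measurement is finer, then enter gently and watch the forces.

>>> carry_out([
  [[-0.0008,0.0019,0],[0,0,0],255],
  [[0,0,0],[0,0,0],255],
  [[0,0,0.003],[0,0,0],255],
  [[0,0,0.003],[0,0,0],255],
  [[0,0,0.003],[0,0,0],255],
  [[0,0,0.003],[0,0,0],255],
  [[0,0,0],[0,0,0],255],
  [[0,0,0],[0,0,0],255],
  [[0,0,0],[0,0,0],255],
])

```text
time_s: 8.73
tcp_pos: [0.5202, 0.2153, 0.3011]
eef_rot: [180.0, 0.0, -6.5]
contact_force: [0.6, -0.0, -0.2]
gripper_width: 0.0118
```

>>> carry_out([
  [[0,0,0.002],[0,0,0],255],
  [[0,0,0.002],[0,0,0],255],
  [[0,0,0.002],[0,0,0],255],
  [[0,0,0],[0,0,0],255],
  [[0,0,0],[0,0,0],255],
])

```text
time_s: 9.15
tcp_pos: [0.52, 0.2153, 0.295]
eef_rot: [180.0, 0.0, -6.5]
contact_force: [-1.0, -0.7, -1.4]
gripper_width: 0.0118
```

>>> carry_out([
  [[0,0,0.004],[0,0,0],255],
  [[0,0,0.004],[0,0,0],255],
  [[0,0,0.004],[0,0,0],255],
  [[0,0,0.004],[0,0,0],255],
  [[0,0,0.004],[0,0,0],255],
  [[0,0,0],[0,0,0],255],
  [[0,0,0],[0,0,0],255],
])

```text
time_s: 9.73
tcp_pos: [0.5201, 0.2152, 0.2747]
eef_rot: [180.0, 0.0, -6.5]
contact_force: [-2.0, 0.6, -2.5]
gripper_width: 0.0115
```

>>> carry_out([
  [[0,0,0.003],[0,0,0],255],
  [[0,0,0.003],[0,0,0],255],
  [[0,0,0.001],[0,0,0],255],
  [[0,0,0.001],[0,0,0],255],
  [[0,0,0.001],[0,0,0],255],
  [[0,0,0],[0,0,0],255],
  [[0,0,0],[0,0,0],255],
])

```text
time_s: 10.32
tcp_pos: [0.5201, 0.2153, 0.2667]
eef_rot: [-180.0, -0.0, -6.5]
contact_force: [-4.1, -0.6, 4.1]
gripper_width: 0.0119
```

>>> carry_out([
  [[0,0,0.001],[0,0,0],255],
  [[0,0,0.001],[0,0,0],255],
  [[0,0,0],[0,0,0],255],
  [[0,0,0],[0,0,0],255],
])

```text
time_s: 10.65
tcp_pos: [0.52, 0.2153, 0.2665]
eef_rot: [-180.0, -0.1, -6.4]
contact_force: [-10.3, -2.2, 21.1]
gripper_width: 0.0122
```

The stop is felt at TCP z = 0.2665, exactly the computed home height. I'll ease the press and turn clockwise (+ about tool z).

>>> carry_out([
  [[-0.0005,0,-0.001],[0,0,0],255],
  [[0,0,0],[0,0,0],255],
  [[0,0,0],[0,0,4],255],
  [[0,0,0],[0,0,4],255],
  [[0,0,0],[0,0,4],255],
  [[0,0,0],[0,0,4],255],
  [[0,0,0],[0,0,4],255],
  [[0,0,0],[0,0,0],255],
  [[0,0,0],[0,0,0],255],
])

```text
time_s: 11.4
tcp_pos: [0.5198, 0.2157, 0.2667]
eef_rot: [-179.9, -0.0, -26.5]
contact_force: [-6.4, 1.0, 11.4]
gripper_width: 0.0116
```

```bash
python3 -c "
from h import *
s=r.get_state();print(s['contact_force'],s['moment'],s['tcp_pos'],s['eef_rot'])"
```

```text
[-6.37090342  0.97681757 11.3860982 ] [ 0.16966986  2.46141278 -0.07995119] [0.51979864 0.2157     0.26666305] [-1.79903835e+02 -4.95716090e-02 -2.64955723e+01]
```

>>> carry_out([
  [[-0.0004,0,0],[0,0,4],255],
  [[0,0,0],[0,0,4],255],
  [[0,0,0],[0,0,4],255],
  [[0,0,0],[0,0,4],255],
  [[0,0,0],[0,0,4],255],
  [[0,0,0],[0,0,4],255],
  [[0,0,0],[0,0,4],255],
  [[0,0,0],[0,0,4],255],
  [[0,0,0],[0,0,4],255],
  [[0,0,0],[0,0,4],255],
  [[0,0,0],[0,0,0],255],
  [[0,0,0],[0,0,0],255],
])

```text
time_s: 12.4
tcp_pos: [0.5197, 0.2157, 0.2667]
eef_rot: [-179.9, -0.0, -66.5]
contact_force: [-3.2, -1.1, 10.6]
gripper_width: 0.0118
```

```bash
python3 -c "
from h import *
s=r.get_state();print(s['contact_force'],s['moment'],s['tcp_pos'],s['eef_rot'])"
```

```text
[-3.2136173  -1.05361515 10.55822023] [-0.45547626  1.58964988 -0.08496162] [0.51973246 0.21570803 0.26666742] [-1.79878965e+02 -7.71276517e-03 -6.64875614e+01]
```

>>> carry_out([
  [[0,0,0],[0,0,3],255],
  [[0,0,0],[0,0,3],255],
  [[0,0,0],[0,0,3],255],
  [[0,0,0],[0,0,2],255],
  [[0,0,0],[0,0,0],255],
  [[0,0,0],[0,0,0],255],
])

```text
time_s: 12.9
tcp_pos: [0.5197, 0.2157, 0.2667]
eef_rot: [-179.9, 0.0, -77.5]
contact_force: [-3.1, -0.7, 10.8]
gripper_width: 0.0119
```

```bash
python3 -c "
from h import *
s=r.get_state();print(s['contact_force'],s['moment'],s['tcp_pos'],s['eef_rot'])"
```

```text
[-3.13647854 -0.66533619 10.83297577] [-0.50365719  1.56604722  0.00454141] [0.5197088  0.21565583 0.266671  ] [-1.79883372e+02  1.10844310e-02 -7.74713224e+01]
```

>>> carry_out([
  [[0,0,0],[0,0,2],255],
  [[0,0,0],[0,0,2],255],
  [[0,0,0],[0,0,2],255],
  [[0,0,0],[0,0,2],255],
  [[0,0,0],[0,0,0],255],
  [[0,0,0],[0,0,0],255],
])

```text
time_s: 13.4
tcp_pos: [0.5195, 0.2158, 0.2667]
eef_rot: [-179.9, 0.0, -85.5]
contact_force: [-5.6, -0.8, 12.3]
gripper_width: 0.0119
```

```bash
python3 -c "
from h import *
s=r.get_state();print(s['contact_force'],s['moment'],s['tcp_pos'],s['eef_rot'])"
```

```text
[-5.59281927 -0.77090755 12.26019211] [-0.07381189  2.35350897  0.09415722] [0.51945248 0.21577317 0.26668167] [-1.79911690e+02  3.38356818e-02 -8.54579733e+01]
```

>>> carry_out([
  [[0,0,0],[0,0,2],255],
  [[0,0,0],[0,0,2],255],
  [[0,0,0],[0,0,2],255],
  [[0,0,0],[0,0,0],255],
  [[0,0,0],[0,0,0],255],
])

```text
time_s: 13.82
tcp_pos: [0.5194, 0.2159, 0.2666]
eef_rot: [-179.9, 0.0, -91.4]
contact_force: [-5.9, 0.5, 11.7]
gripper_width: 0.0118
```

```bash
python3 -c "
from h import *
s=r.get_state();print(s['contact_force'],s['moment'],s['tcp_pos'],s['eef_rot'])
cv2.imwrite('pics/scene5.png',r.capture('scene')[:,:,::-1]);cv2.imwrite('pics/side5.png',r.capture('side')[:,:,::-1])
o=[]
for n in('scene','side'):
    x,y=project(r.get_calibration(n),[[.5201,.2162,.0675]])[0].astype(int)
    o.append(cv2.resize(cv2.imread(f'pics/{n}5.png')[y-38:y+17,x-20:x+20],None,fx=10,fy=10,interpolation=cv2.INTER_CUBIC))
cv2.imwrite('pics/c5.png',np.hstack(o))"
```

```text
[-5.93016597  0.5186569  11.70132564] [0.26263427 2.56631608 0.90883628] [0.51940287 0.21594494 0.2666403 ] [-1.79913214e+02  3.16688758e-02 -9.13694453e+01]
```

View pics/c5.png

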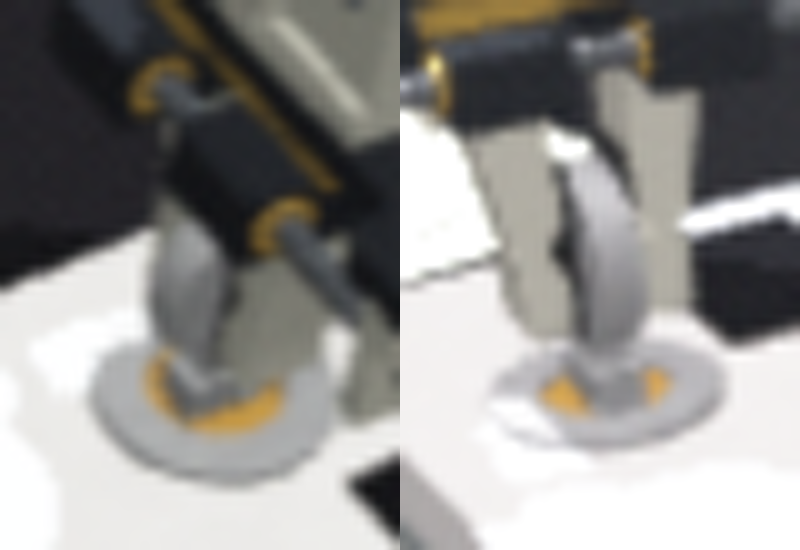

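The key is seated with its shoulder on the brass, and its disc is turned to lie roughly along world y. The moment about z jumped from 0.09 to 0.91 N·m, so the stop is reached. A small final push, then release and retreat.

>>> carry_out([
  [[0,0,0],[0,0,1.5],255],
  [[0,0,0],[0,0,0],255],
  [[0,0,0],[0,0,0],255],
  [[0,0,0],[0,0,-1.5],255],
  [[0,0,0],[0,0,0],255],
  [[0,0,0],[0,0,0],85],
  [[0,0,0],[0,0,0],85],
  [[0,0,0],[0,0,0],85],
  [[0,0,0],[0,0,0],85],
  [[0,0,0],[0,0,0],85],
  [[0,0,0],[0,0,0],85],
  [[0,0,0],[0,0,0],85],
])

```text
time_s: 14.92
tcp_pos: [0.5193, 0.2155, 0.265]
eef_rot: [180.0, -0.0, -91.5]
contact_force: [-0.8, -0.7, 0.3]
gripper_width: 0.0531
```

>>> carry_out([
  [[0,0,-0.01],[0,0,0],85],
  [[0,0,-0.02],[0,0,0],85],
  [[0,0,-0.03],[0,0,0],85],
  [[0,0,-0.03],[0,0,0],85],
  [[0,0,-0.03],[0,0,0],85],
  [[-0.03,0,0],[0,0,0],85],
  [[-0.03,0,0],[0,0,0],85],
  [[0,0,0],[0,0,0],85],
  [[0,0,0],[0,0,0],85],
])

```text
time_s: 15.67
tcp_pos: [0.5207, 0.2766, 0.3858]
eef_rot: [-180.0, 0.0, -91.4]
contact_force: [-0.6, -1.1, -0.9]
gripper_width: 0.0589
```

Run:
```python
from h import *
s=r.get_state();print(s['contact_force'],s['tcp_pos'],s['eef_rot'],s['gripper_width'])
w=r.capture('wrist')[:,:,::-1];sd=r.capture('side')[:,:,::-1];c=r.get_calibration('wrist')
print(project(c,[[.52,.216,.0675],[.52,.216,.1315]]))
x,y=project(r.get_calibration('side'),[[.52,.216,.0675]])[0].astype(int)
A=cv2.resize(sd[y-38:y+17,x-25:x+25],(400,440),interpolation=cv2.INTER_CUBIC)
B=cv2.resize(w[:330,106:406],(400,440),interpolation=cv2.INTER_CUBIC)
cv2.imwrite('pics/c6.png',np.hstack([A,B]));cv2.imwrite('pics/w6.png',w);cv2.imwrite('pics/side6.png',sd)
```

```text
[-0.55344081 -1.06173987 -0.90609627] [0.52066435 0.27662721 0.38575367] [-1.79982193e+02  1.84268539e-02 -9.14023616e+01] 0.05890539887723718
[[256.18971096 106.33928854]
 [256.16195418 107.87584183]]
```

View pics/c6.png

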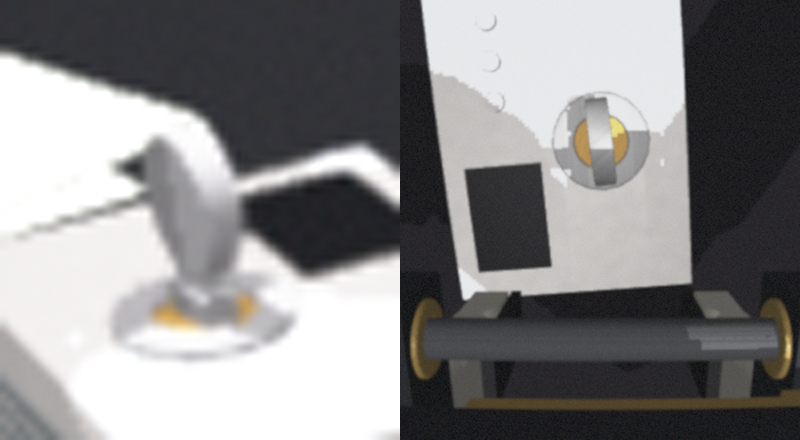

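The final views show the key standing upright and centred in the lock: head centre (600,141) against brass centre (601,141) in the right crop. Its disc is turned clockwise and the gripper is clear. Handing in.

```bash
python3 -c "
from plant import r
print(r.close_job())"
```

```text
the job is handed in; nothing more can be done
None
```

The round-headed steel key is in the lock, pushed home and turned clockwise to the stop, and released. I handed the job in at about 16 s; the interface gives no verdict.

- **Fit:** the shoulder stopped at TCP z = 0.2665 m, exactly the computed home height, with the lock still near its starting angle (about 0.16 rad).
- **Stop:** I turned the tool about 85°. The moment about z then jumped from 0.09 to 0.91 N·m.
- **Final angle:** the last picture puts the key near −87.5° in world. Allowing for about 8–9° of play in the slot, that fits the 1.35 rad stop. I could not read the joint value directly.
- **Last picture:** the key stands upright and centred in the lock, with the gripper open and clear and contact force about 1 N.
- **Disagreement:** before insertion the scene and side cameras put the key tip 1–2 mm off where the wrist camera had it. I corrected by about half, and the key went in without resistance. A sideways force of up to 10 N appeared while pressing home and went away on release.
- **Not checked:** the T-headed key, mouse, flask and bottle were not measured again at the end. The path was planned clear of them, and no unexpected forces showed.

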